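# Press the spring catch and slide the shuttle home

### The arm

A 6-joint arm with a two-finger parallel gripper is mounted at the origin on a cart in front of the work surface, level with it; the furniture and walls round the work are solid. World frame = base frame: x ahead of the robot, y to its left, z up, the work surface at z = 0. Lengths are in m, angles in rad, forces in N, time in s.
With the tool pointing down it reaches from about 0.35 to 0.85 m from the base axis. Payload 8.1 kg.
Tool frame: the origin (TCP) lies on the centre line of the jaws, within the pads' length; the fingertips stand 14 mm ahead of it and the grasp point (between the pads) lies 5 mm behind it; y points along the fingers, x is the direction in which the jaws open and shut, and the axes are right-handed (so a half turn about y gives the same grasp; the last joint's range is limited). The gripper opens to 93 mm and grips with 3 to 60 N. Pads are 15 mm wide; open, the fingers measure 128 mm over their backs; the gripper's body (75 mm by 188 mm) begins 65 mm behind the grasp point.
Start: joints at [1.106, 0.13, 1.488, -0, 1.523, -0.085], TCP at [0.222, 0.557, 0.233] pointing down, gripper open.
Joint ranges: [-2.96, 2.96], [-0.89, 2.26], [0.02, 2.5], [-1.34, 4.48], [0, 2.73], [-2.66, 2.66]. Speed limits (rad/s): [2.39, 2.39, 2.79, 3.14, 3.14, 3.14].

### API

Orientations are given as a unit quaternion [x, y, z, w].
In Python, from rig import sense, read_camera, sign_off gives the robot as it stands.
- The arm moves only by the tool servo_tool, never from a script. Its argument "targets" is a list of rows, each a list of 3 entries, a list of its own where there are three numbers: the finger opening in mm, from 0 to 93, then the shift along the world's x, y, z in units of 30 mm (1.0 is 30 mm), then the turn, a rotation vector about the world's x, y, z in units of 5 degrees (1.0 is 5 degrees). A call has exactly 5 rows; each row shifts and turns the commanded pose from where the row before left it; what a row does not reach is not made up. A row lasts 1/12 s, in which the tool goes at most 41.7 mm and 7.16 degrees, less where a joint would pass 70% of its speed; a pose out of reach is approached as far as the arm can. A call is refused whole if a number of a shift passes 1 or a number of a turn 1, either way. A call with a gripper value outside its range is refused whole. The fingers move at their own pace and stop on an object; "force" is the grip in N (left out, the last holds). Time passes only in rows, so rows that do not move let the fingers close, or fill a call up. It gives the time, the measured TCP pose, the force and the opening at its end, in the units of the state.
- sense(): the state, without advancing time (a new reading comes with each control period).
- read_camera(name): name is "scene" or "top" or "wrist"; returns a dict with "image" (420x560x3 uint8, blue, green, red), "z_map" (420x560 float32, m along the optical axis (not along the pixel's ray), 0 where there is no reading), "fov_y" (degrees; the focal length in pixels is half the picture's height over the tangent of half this angle, whatever the lens; pixels are square), "cx", "cy" (the principal point, pixels), "R" (3x3) and "t" (3): a world point X has camera coordinates R X + t; the wrist camera has in their place "mount" (4x4, takes a point from camera to tool coordinates, whose origin is the TCP and whose axes are the tool frame's). Camera axes: x right, y down, z forward; pixel columns grow to the right and rows downward; lengths in m; the calibration is good to about 2 mm. A picture is of the moment at which its call begins: read the wrist's pose just before it.
- sign_off(): hands the job in, once; it reports no verdict.
The state is a dict: "time_s": time; "qpos": joint angles; "qd": joint speeds; "joint_torque": joint torques, N m; "ee_pos": TCP position; "tool_rot": TCP orientation; "contact_force": force on the tool from outside, world axes, zero at the start; "moment": the same for the moment, N m; "grip_width": opening from 0.0 (shut) to 1.0 (fully open).
Only numpy, scipy, OpenCV 4.12 (cv2) and the standard library are available. Lean on these libraries where they do the work, as an engineer would, in place of code of your own. Each camera call takes 0.05 s, during which the arm holds its last target. There are 200 camera calls.

### The job

The shuttle on the bench slide carries a bearing ring and is kept from its end stop by a spring catch. With the fingertips press the yellow catch bar down and, keeping it held down, push the shuttle by its red tab past the catch pin until it is fully home against the end stop; then take the hand away so that the catch springs up behind the tab. Only press and push: do not grip or lift anything, do not touch the ring, which must stay in its nest, and leave the other things on the bench where they are.

Things in the scene. Friction and masses are not known exactly. Their poses are not given: they have to be found in the camera images.
- bed: Fixed slide bed: base plate 182 x 260 mm with a blue channel, floor at z = 20 mm, along the bed's y axis (x = 0); the shuttle travels along +y. Origin on the bench surface, z up. Keeper lips (tops at z = 36, outer faces at x = +-56 mm) hold the shuttle down: it can only slide. The catch bar lies on the -x side. Brass catch pin, diameter 10, at x = -64, y = +30 mm.
- end_stop (a point): Centre of the face of the blue end stop at the +y end of the channel (bed frame: 0, 101, 36 mm). The shuttle is home when its front end (55 mm ahead of its origin) touches it.
- catch (a joint): How far the spring catch (yellow bar and brass pin in one, moving straight down without tilting) is pressed, m: 0 up, 0.012 at its lower stop. About 3 N start it, about 8 N hold it fully down; it springs up when let go. Pin top at bed z = 46 mm when up, 7 mm above the tab's underside, so it blocks the tab; from 0.008 on the tab passes over it.
- press_bar (a point): Yellow bar of the catch with black grip ribs, 53 mm wide (bed x -111 to -58), 195 mm long (bed y -135 to +60), 12 mm thick. This point: the centre of its top face, axes as the bed's; top at bed z = 34 mm when up, 22 mm when fully down. A fingertip may slide along it while pressing; press about bed x = -92 mm, clear of the pin.
- shuttle: Loose metal shuttle in the channel, 110 mm long (y), about 0.6 kg (varies), on oiled ways. Origin at the centre of its underside, axes as the bed's. Deck 68 mm wide, top 20 mm above the origin, four brass studs, 9 mm tall, round the ring. Starts with its origin at bed y -55 to -15 mm; home at bed y = +46 mm, where with the catch up it has about 4 mm of play.
- push_face (a point): Point to push at, along the bed's +y: on the tab's red rear face, at bed x = -92 mm, 47 mm above the bench, 7 mm behind the shuttle's origin. The tab is a level bar sticking out from the shuttle over the catch bar to bed x = -117 mm, 14 mm thick along y, underside 39 mm and top 55 mm above the bench (5 mm above the raised catch bar).
- tab_back: Red rear half of the tab, 85 x 7 x 16 mm, origin at its centre; its -y face is the one to push.
- tab_front: Dark front half of the tab, 85 x 7 x 16 mm, origin at its centre; touching it together with the red half counts as gripping the tab.
- ring: Loose grey bearing ring, diameter 56 mm, 22 mm tall, lying on the shuttle's deck between the studs, top 62 mm above the bench. Origin at the centre of its underside. Not to be touched.
- bolt: Bystander: big hexagon bolt lying on the bench, 36 x 87 x 34 mm, right of the slide. Origin under its centre.
- big_nut: Bystander: dark hexagon nut lying flat, 36 x 42 x 19 mm, right of the slide. Origin under its centre.
- cast_bracket: Bystander: dark cast bracket with round hub, 46 x 48 x 56 mm, to the right behind. Origin under its centre.
- tape: Bystander: yellow tape measure standing on its base, 37 x 73 x 64 mm, in front of the toolbox at the left. Origin under its centre.
- pliers: Bystander: pliers with red handles lying flat, 57 x 171 x 13 mm, far left at the front. Origin under its centre.

How it is judged:
On the way, in this order (a step that is already met when the one before it is completed fails the run):
1. the catch is pressed down while the tab is still behind the pin (value of joint catch above 0.006 m and y of shuttle in the frame of bed below 0.022 m), for 0.1 s.
2. the tab is pushed over the pin while the fingers keep the catch bar down (value of joint catch above 0.006 m and contact force between the fingers and catch above 0.5 N and y of shuttle in the frame of bed above 0.026 m), for 0.05 s.
At the end, for the whole second after the job is handed in: The shuttle is at rest within 6 mm of its home place against the end stop, the catch is up again (less than 2 mm pressed) behind the tab, and the ring sits flat in its nest within 8 mm of the shuttle's centre (y of shuttle in the frame of bed above 0.04 m and value of joint catch below 0.002 m and linear speed of shuttle below 0.01 m/s and horizontal distance between ring and shuttle below 0.008 m and z of ring in the frame of shuttle below 0.023 m); the robot touches nothing.
It fails at once if the shuttle is lifted or carried (5 mm) (z of shuttle in the frame of bed above 0.025 m).
It fails at once if the tab is gripped from both sides (contact force between the fingers and tab_back above 0.5 N and contact force between the fingers and tab_front above 0.5 N).
It fails at once if the ring is touched by the robot (contact force between any of the arm, the fingers and ring above 0.5 N).
It fails at once if the ring leaves its nest (horizontal distance between ring and shuttle above 0.015 m or z of ring in the frame of shuttle above 0.03 m).
It fails at once if a bystander is moved by more than 15 mm (distance of any of bolt, big_nut, cast_bracket, tape, pliers from where it was at the start of the episode above 0.015 m).
It also fails if it takes over 42 s, if anything falls off the work surface, if the arm or the gripper's body presses on something with over 40 N, if the wrist force passes 120 N, or if a joint passes its speed limit or range.

## Working session

There is one attempt and no reset: what is moved stays moved. The work goes in short steps, Python scripts to look and compute and a tool call to move; the robot and the scene stay as the last step left them, time stands still between calls to the robot, and variables do not carry over. Pictures are saved under pics/ and viewed, on a budget of 10 in all, crops included, one or two more only if the job needs it, and the job is handed in when it is done.

Besides the shell and the picture viewer there is one more tool, called after "Request:" by a JSON object that holds its "op" and its "data". servo_tool: Moves the arm, as the interface text tells. Its arguments: {"type":"object","properties":{"targets":{"type":"array"},"force":{"type":"number"}},"required":["targets"]}

```bash
mkdir -p pics; ls; cat > h.py <<'E'
import numpy as np,cv2
from rig import sense,read_camera,sign_off
def grab(n):
    c=read_camera(n); np.savez(f'{n}.npz',**{k:v for k,v in c.items()}); return c
def world(c,u,v,z=None):
    f=c['image'].shape[0]/2/np.tan(np.radians(c['fov_y'])/2)
    d=np.array([(u-c['cx'])/f,(v-c['cy'])/f,1]); R=np.array(c['R']);t=np.array(c['t'])
    if z is None: s=c['z_map'][int(round(v)),int(round(u))]
    else:
        o=-R.T@t; r=R.T@d; s=(z-o[2])/r[2]
    return R.T@(d*s-t)
E
python3 - <<'E'
from h import *
s=sense();print(s)
for n in('top','scene'):
    c=grab(n);cv2.imwrite(f'pics/{n}0.png',c['image']);print(c['fov_y'],c['cx'],c['cy'],-np.array(c['R']).T@c['t'])
E
```

```text
pics
{'time_s': 0.0, 'qpos': array([ 1.10561053e+00,  1.31152672e-01,  1.48929182e+00,  2.71675415e-06,
        1.52298387e+00, -8.54411024e-02]), 'qd': array([ 1.90915645e-03,  1.70856737e-05, -1.05665312e-03,  2.18340826e-03,
        1.64048999e-03, -2.47570772e-04]), 'joint_torque': array([ 1.44576818e-03, -5.59862816e+01, -4.91742969e+01,  7.70213362e-02,
        3.53850983e-02, -1.30117860e-04]), 'ee_pos': array([0.22216553, 0.55676552, 0.23158561]), 'tool_rot': array([ 0.58569676,  0.39608032, -0.39721406, -0.58506467]), 'contact_force': array([-0.34217967,  0.0337754 , -0.0952557 ]), 'moment': array([ 0.05610241, -0.01430364,  0.00270155]), 'grip_width': 1.0026041914678714}
51.542157979365186 276.9597742840837 217.26185024770245 [0.30781551 0.17357784 1.14069765]
48.40627525200193 276.2217416143409 210.1175206847655 [-0.24563856 -0.55178013  1.09211419]
```

View pics/top0.png

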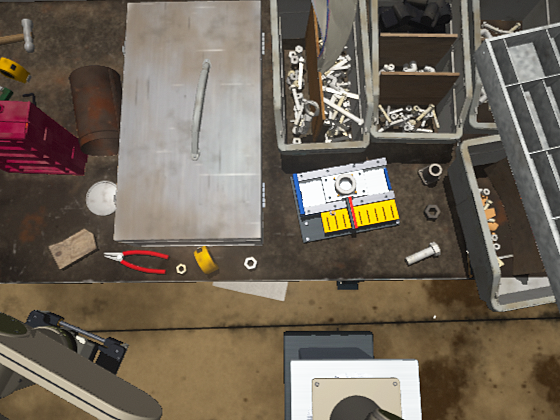

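View pics/scene0.png

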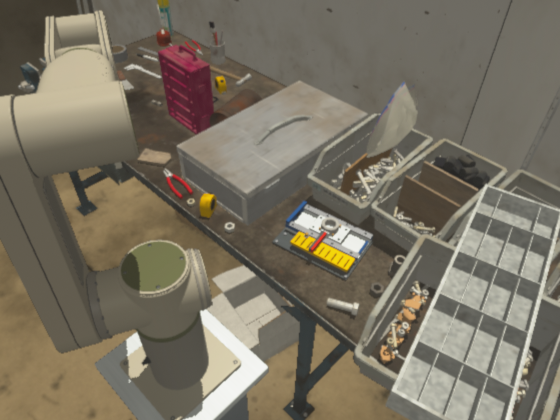

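```bash
python3 - <<'E'
from h import *
c=dict(np.load('top.npz'));cv2.imwrite('pics/top1.png',cv2.resize(c['image'][150:250,285:410],None,fx=6,fy=6,interpolation=cv2.INTER_CUBIC))
E
```

```text
(no output)
```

View pics/top1.png

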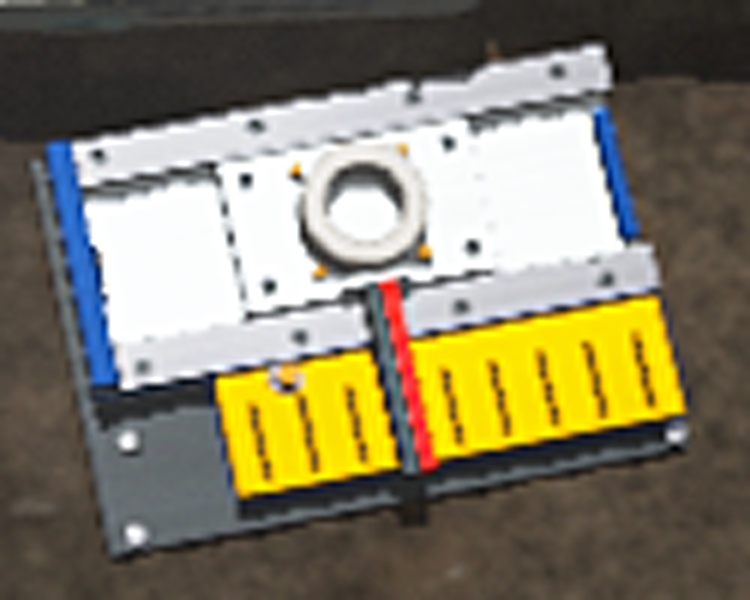

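```bash
cat >> h.py <<'E'
def bedfit(c,P):
    A=[];W=[]
    for (u,v),b in P:
        W.append(world(c,u,v,b[2]/1000)[:2]); A.append(np.array(b[:2])/1000)
    A=np.array(A);W=np.array(W);a=A-A.mean(0);w=W-W.mean(0)
    th=np.arctan2((a[:,0]*w[:,1]-a[:,1]*w[:,0]).sum(),(a*w).sum())
    R=np.array([[np.cos(th),-np.sin(th)],[np.sin(th),np.cos(th)]]);t=W.mean(0)-R@A.mean(0)
    print('res mm',np.round((W-(A@R.T+t))*1000,1).tolist());return th,R,t
E
python3 - <<'E'
from h import *
c=dict(np.load('top.npz'))
k=lambda u,v:(285+(u+.5)/6-.5,150+(v+.5)/6-.5)
th,R,t=bedfit(c,[(k(215,377),(-58,60,34)),(k(240,497),(-111,60,34)),(k(688,415),(-111,-135,34)),(k(660,295),(-58,-135,34)),(k(287,375),(-64,30,46))])
print(np.degrees(th),t)
np.savez('bed.npz',th=th,R=R,t=t)
for p in [k(435,468),k(413,471),k(398,282),k(366,288)]: print('tab',R.T@(world(c,*p,.055)[:2]-t)*1000)
print('ring',R.T@(world(c,*k(364,207),.062)[:2]-t)*1000)
for b in [(-92,-100),(-92,-80),(-92,-60),(-92,46)]: print(b,R@(np.array(b)/1000)+t)
print('bed x,y axes',R.T)
s=sense();from scipy.spatial.transform import Rotation as Ro
print(Ro.from_quat(s['tool_rot']).as_matrix().round(3))
# heights near
for u,v in [k(550,380),k(410,350),k(364,160)]: print(world(c,u,v))
print('box edge',world(c,262,170),world(c,240,240),world(c,205,258),world(c,330,150))
E
```

```text
res mm [[0.3, 0.2], [0.2, 0.1], [-0.2, -0.6], [0.4, -0.9], [-0.7, 1.2]]
9.902739729485067 [0.58802543 0.02756205]
tab [-116.46374184  -20.22836389]
tab [-116.01383821  -10.90410299]
tab [-35.30985427 -21.93691494]
tab [-35.35297933  -8.04501086]
ring [ -2.07531889 -13.30738848]
(-92, -100) [ 0.51459375 -0.08676987]
(-92, -80) [ 0.51115422 -0.06706785]
(-92, -60) [ 0.5077147  -0.04736583]
(-92, 46) [0.48948522 0.05705489]
bed x,y axes [[ 0.9851011   0.17197621]
 [-0.17197621  0.9851011 ]]
[[ 0.371 -0.001 -0.929]
 [ 0.929 -0.001  0.371]
 [-0.002 -1.     0.   ]]
[ 0.51771198 -0.06693236  0.03413493]
[ 0.53204606 -0.00772324  0.03224027]
[0.60921753 0.01315473 0.06092833]
box edge [0.64576269 0.22919735 0.00432275] [0.43946105 0.27556299 0.12682298] [0.40414286 0.36952751 0.05883517] [0.66706332 0.05424004 0.09874873]
```

Bed at (0.588, 0.028), turned 9.9°. The tab's rear face is at bed y ≈ -21 mm (crop px ≈ 398,282 to 435,468) and the pin is at crop px (287,377). I'll shut the fingers, align the jaws with bed y, and move to above bed (-92, -80).

Request:
{"op": "servo_tool", "data": {"targets": [[0, [0.385, -0.832, 0], [0, 0, 0.254]], [0, [0.385, -0.832, 0], [0, 0, 0.254]], [0, [0.385, -0.832, 0], [0, 0, 0.254]], [0, [0.385, -0.832, 0], [0, 0, 0.254]], [0, [0.385, -0.832, 0], [0, 0, 0.254]]], "force": 30}}

```text
time_s: 0.52
ee_pos: [0.2802, 0.4311, 0.232]
tool_rot: [0.562, 0.429, -0.429, -0.562]
contact_force: [0.8, -0.8, -0.2]
grip_width: 0.688
```

Request:
{"op": "servo_tool", "data": {"targets": [[0, [0.385, -0.832, 0], [0, 0, 0.254]], [0, [0.385, -0.832, 0], [0, 0, 0.254]], [0, [0.385, -0.832, 0], [0, 0, 0.254]], [0, [0.385, -0.832, 0], [0, 0, 0.254]], [0, [0.385, -0.832, 0], [0, 0, 0.254]]]}}

```text
time_s: 0.93
ee_pos: [0.338, 0.3063, 0.2322]
tool_rot: [-0.538, -0.459, 0.459, 0.538]
contact_force: [0.1, -0.4, 0.3]
grip_width: 0.334
```

Request:
{"op": "servo_tool", "data": {"targets": [[0, [0.385, -0.832, 0], [0, 0, 0.254]], [0, [0.385, -0.832, 0], [0, 0, 0.254]], [0, [0.385, -0.832, 0], [0, 0, 0.254]], [0, [0.385, -0.832, 0], [0, 0, 0.254]], [0, [0.385, -0.832, 0], [0, 0, 0.254]]]}}

```text
time_s: 1.35
ee_pos: [0.3958, 0.1815, 0.2323]
tool_rot: [-0.511, -0.488, 0.488, 0.511]
contact_force: [0.9, 0.1, -0.3]
grip_width: 0.006
```

Request:
{"op": "servo_tool", "data": {"targets": [[0, [0.385, -0.832, 0], [0, 0, 0.254]], [0, [0.385, -0.832, 0], [0, 0, 0.254]], [0, [0.385, -0.832, 0], [0, 0, 0.254]], [0, [0.385, -0.832, 0], [0, 0, 0.254]], [0, [0.385, -0.832, 0], [0, 0, 0.254]]]}}

```text
time_s: 1.77
ee_pos: [0.4535, 0.0567, 0.2323]
tool_rot: [-0.483, -0.516, 0.516, 0.484]
contact_force: [-0.9, -0.6, 0.3]
grip_width: 0.003
```

Request:
{"op": "servo_tool", "data": {"targets": [[0, [0.385, -0.832, 0], [0, 0, 0.254]], [0, [0.385, -0.832, 0], [0, 0, 0.254]], [0, [0.385, -0.832, 0], [0, 0, 0.254]], [0, [0.385, -0.832, 0], [0, 0, 0.254]], [0, [0.385, -0.832, 0], [0, 0, 0.254]]]}}

```text
time_s: 2.18
ee_pos: [0.5113, -0.0681, 0.2322]
tool_rot: [-0.454, -0.542, 0.542, 0.455]
contact_force: [0.2, 0.7, 0.4]
grip_width: 0.004
```

Request:
{"op": "servo_tool", "data": {"targets": [[0, [0, 0, -1], [0, 0, 0]], [0, [0, 0, -1], [0, 0, 0]], [0, [0, 0, -1], [0, 0, 0]], [0, [0, 0, -1], [0, 0, 0]], [0, [0, 0, -1], [0, 0, 0]]]}}

```text
time_s: 2.6
ee_pos: [0.5107, -0.0668, 0.081]
tool_rot: [-0.455, -0.542, 0.542, 0.455]
contact_force: [0.2, -0.7, -0.5]
grip_width: 0.004
```

```bash
python3 - <<'E'
from h import *
from scipy.spatial.transform import Rotation as Ro
s=sense();b=np.load('bed.npz');print(s['ee_pos'],s['contact_force'],b['R'].T@(s['ee_pos'][:2]-b['t'])*1000)
M=Ro.from_quat(s['tool_rot']).as_matrix();print(np.degrees(np.arctan2(M[1,0],M[0,0])),M[:,1])
c=grab('wrist');a=c['image']
d=grab('top')['image'][140:260,280:420]
cv2.imwrite('pics/w1.png',a);cv2.imwrite('pics/t2.png',cv2.resize(d,None,fx=5,fy=5,interpolation=cv2.INTER_CUBIC))
E
```

```text
[ 0.51071653 -0.06677164  0.08095234] [ 0.19366494 -0.74823452 -0.51983262] [-92.38022776 -79.63293396]
99.97212171193581 [-3.89081116e-04  1.10983216e-04 -9.99999918e-01]
```

View pics/w1.png

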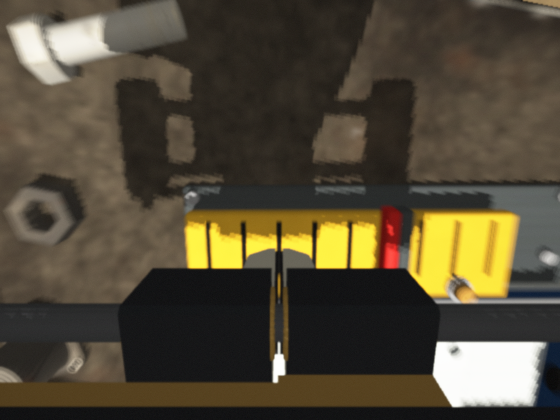

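Wrist view: the fingertips (px 280,260) are over the yellow bar, with the red tab to the right (px 390,240) and the pin at (462,290). Descending in small steps to contact.

Request:
{"op": "servo_tool", "data": {"targets": [[0, [0, 0, -0.5], [0, 0, 0]], [0, [0, 0, -0.4], [0, 0, 0]], [0, [0, 0, -0.1], [0, 0, 0]], [0, [0, 0, -0.05], [0, 0, 0]], [0, [0, 0, 0], [0, 0, 0]]]}}

```text
time_s: 3.12
ee_pos: [0.5115, -0.0668, 0.0518]
tool_rot: [0.455, 0.542, -0.542, -0.454]
contact_force: [0.6, -0.6, -0.1]
grip_width: 0.008
```

Request:
{"op": "servo_tool", "data": {"targets": [[0, [0, 0, -0.03], [0, 0, 0]], [0, [0, 0, -0.03], [0, 0, 0]], [0, [0, 0, -0.03], [0, 0, 0]], [0, [0, 0, -0.03], [0, 0, 0]], [0, [0, 0, 0], [0, 0, 0]]]}}

```text
time_s: 3.53
ee_pos: [0.5115, -0.0668, 0.0479]
tool_rot: [0.455, 0.542, -0.542, -0.454]
contact_force: [-0.1, -0.4, 3.0]
grip_width: 0.005
```

Request:
{"op": "servo_tool", "data": {"targets": [[0, [0, 0, -0.03], [0, 0, 0]], [0, [0, 0, -0.03], [0, 0, 0]], [0, [0, 0, -0.02], [0, 0, 0]], [0, [0, 0, 0], [0, 0, 0]], [0, [0, 0, 0], [0, 0, 0]]]}}

```text
time_s: 3.95
ee_pos: [0.5115, -0.0668, 0.0454]
tool_rot: [0.455, 0.542, -0.541, -0.454]
contact_force: [1.2, 0.1, 3.8]
grip_width: 0.003
```

Request:
{"op": "servo_tool", "data": {"targets": [[0, [0, 0, -0.06], [0, 0, 0]], [0, [0, 0, -0.06], [0, 0, 0]], [0, [0, 0, -0.06], [0, 0, 0]], [0, [0, 0, -0.06], [0, 0, 0]], [0, [0, 0, 0], [0, 0, 0]]]}}

```text
time_s: 4.37
ee_pos: [0.5116, -0.0669, 0.038]
tool_rot: [0.455, 0.542, -0.542, -0.454]
contact_force: [0.2, -0.2, 7.0]
grip_width: 0.003
```

Request:
{"op": "servo_tool", "data": {"targets": [[0, [0, 0, -0.04], [0, 0, 0]], [0, [0, 0, 0], [0, 0, 0]], [0, [0, 0, 0], [0, 0, 0]], [0, [0, 0, 0], [0, 0, 0]], [0, [0, 0, 0], [0, 0, 0]]]}}

```text
time_s: 4.78
ee_pos: [0.5116, -0.0668, 0.0371]
tool_rot: [0.455, 0.542, -0.542, -0.454]
contact_force: [0.4, 0.3, 7.1]
grip_width: 0.0
```

Request:
{"op": "servo_tool", "data": {"targets": [[0, [-0.04, 0.23, 0], [0, 0, 0]], [0, [-0.04, 0.23, 0], [0, 0, 0]], [0, [-0.04, 0.23, 0], [0, 0, 0]], [0, [-0.04, 0.23, 0], [0, 0, 0]], [0, [-0.04, 0.23, 0], [0, 0, 0]]]}}

```text
time_s: 5.2
ee_pos: [0.506, -0.0331, 0.0374]
tool_rot: [-0.456, -0.542, 0.542, 0.454]
contact_force: [0.6, -4.6, 6.3]
grip_width: 0.005
```

Request:
{"op": "servo_tool", "data": {"targets": [[0, [-0.0115, 0.066, 0], [0, 0, 0]], [0, [-0.0115, 0.066, 0], [0, 0, 0]], [0, [-0.0115, 0.066, 0], [0, 0, 0]], [0, [-0.0115, 0.066, 0], [0, 0, 0]], [0, [-0.0115, 0.066, 0], [0, 0, 0]]]}}

```text
time_s: 5.62
ee_pos: [0.5043, -0.0234, 0.0374]
tool_rot: [-0.456, -0.541, 0.542, 0.454]
contact_force: [0.1, -6.4, 7.4]
grip_width: 0.001
```

Request:
{"op": "servo_tool", "data": {"targets": [[0, [-0.023, 0.131, -0.01], [0, 0, 0]], [0, [-0.023, 0.131, -0.01], [0, 0, 0]], [0, [-0.023, 0.131, 0], [0, 0, 0]], [0, [-0.023, 0.131, 0], [0, 0, 0]], [0, [-0.023, 0.131, 0], [0, 0, 0]]]}}

```text
time_s: 6.03
ee_pos: [0.501, -0.0039, 0.037]
tool_rot: [-0.456, -0.541, 0.542, 0.454]
contact_force: [0.7, -5.5, 8.8]
grip_width: 0.006
```

```bash
python3 - <<'E'
from h import *
s=sense();b=np.load('bed.npz');print(s['ee_pos'],s['contact_force'],b['R'].T@(s['ee_pos'][:2]-b['t'])*1000)
c=grab('top')
cv2.imwrite('pics/t3.png',cv2.resize(c['image'][140:260,280:420],None,fx=5,fy=5,interpolation=cv2.INTER_CUBIC))
E
```

```text
[ 0.5010256  -0.00392054  0.03697852] [ 0.72299182 -5.50283483  8.81405449] [-91.11788503 -16.05163393]
```

View pics/t3.png

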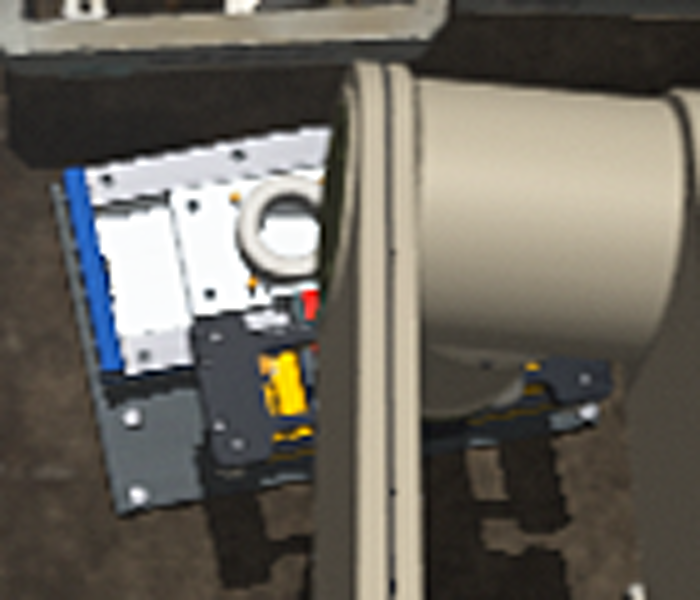

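Picture: the shuttle has advanced (front edge at px ~180, stop at px ~85), the ring is in its nest, and the tab is against the finger. Continuing.

Request:
{"op": "servo_tool", "data": {"targets": [[0, [-0.024, 0.131, 0], [0, 0, 0]], [0, [-0.024, 0.131, 0], [0, 0, 0]], [0, [-0.024, 0.131, 0], [0, 0, 0]], [0, [-0.024, 0.131, 0], [0, 0, 0]], [0, [-0.024, 0.131, 0], [0, 0, 0]]]}}

```text
time_s: 6.5
ee_pos: [0.4975, 0.0158, 0.0369]
tool_rot: [-0.456, -0.541, 0.542, 0.454]
contact_force: [1.3, -6.8, 7.5]
grip_width: 0.006
```

Request:
{"op": "servo_tool", "data": {"targets": [[0, [-0.024, 0.131, 0], [0, 0, 0]], [0, [-0.024, 0.131, 0], [0, 0, 0]], [0, [-0.012, 0.066, 0], [0, 0, 0]], [0, [-0.006, 0.033, 0], [0, 0, 0]], [0, [-0.006, 0.033, 0], [0, 0, 0]]]}}

```text
time_s: 6.92
ee_pos: [0.4953, 0.0277, 0.0369]
tool_rot: [-0.456, -0.542, 0.542, 0.453]
contact_force: [1.3, -6.6, 7.0]
grip_width: 0.006
```

```bash
python3 - <<'E'
from h import *
s=sense();b=np.load('bed.npz');print(s['ee_pos'],s['contact_force'],b['R'].T@(s['ee_pos'][:2]-b['t'])*1000)
c=grab('top')
cv2.imwrite('pics/t4.png',cv2.resize(c['image'][140:260,280:420],None,fx=5,fy=5,interpolation=cv2.INTER_CUBIC))
E
```

```text
[0.49533596 0.02765206 0.03691443] [ 1.32903453 -6.59478299  6.96623091] [-91.29302029  16.02905426]
```

View pics/t4.png

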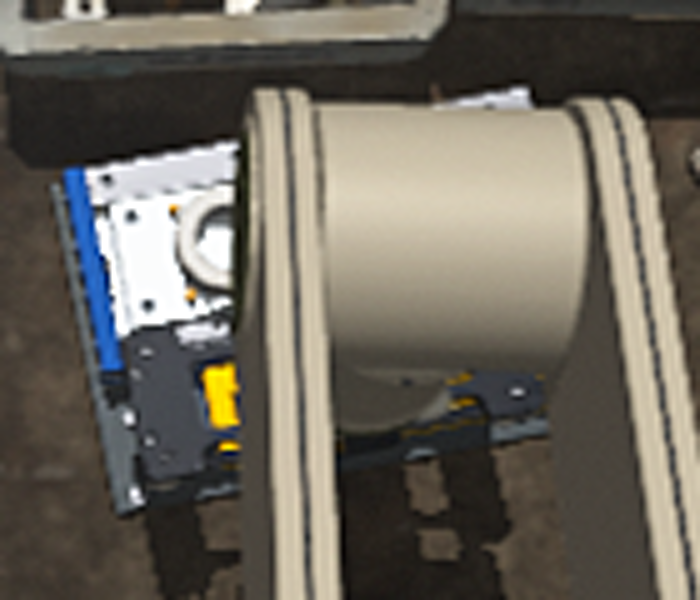

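Front edge (px ~112) is a few mm short of the stop (px ~95). Creeping on until the force rises.

Request:
{"op": "servo_tool", "data": {"targets": [[0, [-0.006, 0.033, 0], [0, 0, 0]], [0, [-0.006, 0.033, 0], [0, 0, 0]], [0, [-0.006, 0.033, 0], [0, 0, 0]], [0, [-0.006, 0.033, 0], [0, 0, 0]], [0, [0, 0, 0], [0, 0, 0]]]}}

```text
time_s: 7.38
ee_pos: [0.4946, 0.0316, 0.0369]
tool_rot: [-0.456, -0.542, 0.542, 0.454]
contact_force: [0.4, -6.0, 7.6]
grip_width: 0.004
```

Request:
{"op": "servo_tool", "data": {"targets": [[0, [-0.006, 0.033, 0], [0, 0, 0]], [0, [-0.006, 0.033, 0], [0, 0, 0]], [0, [0, 0, 0], [0, 0, 0]], [0, [0, 0, 0], [0, 0, 0]], [0, [0, 0, 0], [0, 0, 0]]]}}

```text
time_s: 7.8
ee_pos: [0.4943, 0.0336, 0.0369]
tool_rot: [-0.456, -0.542, 0.542, 0.454]
contact_force: [1.9, -5.8, 7.7]
grip_width: 0.003
```

Request:
{"op": "servo_tool", "data": {"targets": [[0, [-0.006, 0.033, 0], [0, 0, 0]], [0, [0, 0, 0], [0, 0, 0]], [0, [-0.006, 0.033, 0], [0, 0, 0]], [0, [0, 0, 0], [0, 0, 0]], [0, [0, 0, 0], [0, 0, 0]]]}}

```text
time_s: 8.22
ee_pos: [0.494, 0.0354, 0.0369]
tool_rot: [-0.456, -0.542, 0.542, 0.453]
contact_force: [1.0, -6.6, 7.1]
grip_width: 0.004
```

```bash
python3 - <<'E'
from h import *
s=sense();b=np.load('bed.npz');print(s['ee_pos'],s['contact_force'],b['R'].T@(s['ee_pos'][:2]-b['t'])*1000)
c=grab('top')
a=cv2.resize(c['image'][165:215,285:345],None,fx=8,fy=8,interpolation=cv2.INTER_CUBIC);
cv2.imwrite('pics/t5.png',a)
E
```

```text
[0.49395416 0.03543288 0.03693361] [ 1.03128351 -6.61212724  7.08133788] [-91.31611586  23.93158461]
```

View pics/t5.png

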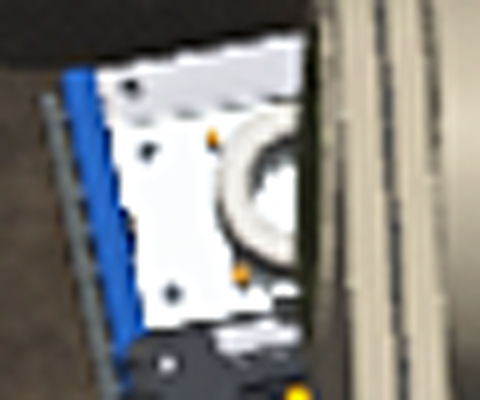

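```bash
python3 - <<'E'
from h import *
b=np.load('bed.npz');c=dict(np.load('top.npz'))
f=lambda p:(b['R'].T@(world(c,*p,.049)[:2]-b['t'])*1000).round(1)
print([f(p) for p in [(334.5,178.3),(338.3,195),(311.5,182.2),(315,199)]])
E
```

```text
[array([21.2,  8.3]), array([-24. ,   7.8]), array([22. , 68.7]), array([-23.3,  68.6])]
```

Request:
{"op": "servo_tool", "data": {"targets": [[0, [-0.006, 0.033, 0], [0, 0, 0]], [0, [0, 0, 0], [0, 0, 0]], [0, [-0.006, 0.033, 0], [0, 0, 0]], [0, [0, 0, 0], [0, 0, 0]], [0, [0, 0, 0], [0, 0, 0]]]}}

```text
time_s: 8.68
ee_pos: [0.4939, 0.0357, 0.037]
tool_rot: [-0.457, -0.541, 0.542, 0.453]
contact_force: [1.6, -16.1, 6.4]
grip_width: 0.004
```

Force rose to 16 N with no further travel: home against the stop. Backing off slightly, then lifting.

Request:
{"op": "servo_tool", "data": {"targets": [[0, [0.006, -0.033, 0], [0, 0, 0]], [0, [0.006, -0.033, 0], [0, 0, 0]], [0, [0.006, -0.033, 0], [0, 0, 0]], [0, [0.012, -0.066, 0], [0, 0, 0]], [0, [0, 0, 0], [0, 0, 0]]]}}

```text
time_s: 9.1
ee_pos: [0.494, 0.0341, 0.0367]
tool_rot: [0.455, 0.542, -0.541, -0.455]
contact_force: [-0.1, 2.6, 6.9]
grip_width: 0.004
```

Request:
{"op": "servo_tool", "data": {"targets": [[0, [0, 0, 0.08], [0, 0, 0]], [0, [0, 0, 0.1], [0, 0, 0]], [0, [0, 0, 0.1], [0, 0, 0]], [0, [0, 0, 0.1], [0, 0, 0]], [0, [0, 0, 0.2], [0, 0, 0]]]}}

```text
time_s: 9.52
ee_pos: [0.4923, 0.0337, 0.0528]
tool_rot: [-0.454, -0.541, 0.542, 0.455]
contact_force: [-0.7, -0.5, -0.7]
grip_width: 0.007
```

Request:
{"op": "servo_tool", "data": {"targets": [[0, [0, 0, 0.8], [0, 0, 0]], [0, [0, 0, 1], [0, 0, 0]], [0, [0, 0, 1], [0, 0, 0]], [0, [0, 0, 1], [0, 0, 0]], [0, [0, 0, 1], [0, 0, 0]]]}}

```text
time_s: 9.93
ee_pos: [0.4921, 0.0336, 0.1982]
tool_rot: [-0.454, -0.541, 0.542, 0.455]
contact_force: [-0.4, 0.4, 0.6]
grip_width: 0.009
```

Request:
{"op": "servo_tool", "data": {"targets": [[0, [0, 1, 0], [0, 0, 0]], [0, [0, 1, 0], [0, 0, 0]], [0, [0, 1, 0], [0, 0, 0]], [0, [0, 1, 0], [0, 0, 0]], [0, [0, 1, 0], [0, 0, 0]]]}}

```text
time_s: 10.35
ee_pos: [0.4924, 0.1846, 0.197]
tool_rot: [-0.454, -0.541, 0.542, 0.455]
contact_force: [0.5, -0.1, 0.2]
grip_width: 0.003
```

```bash
python3 - <<'E'
from h import *
s=sense();print(s['time_s'],s['ee_pos'],s['contact_force'])
c=grab('top')
a=cv2.resize(c['image'][150:250,285:410],None,fx=6,fy=6,interpolation=cv2.INTER_CUBIC);
cv2.imwrite('pics/t6.png',a)
E
```

```text
10.35 [0.49237152 0.18463023 0.19695112] [ 0.52225573 -0.08696715  0.16635561]
```

View pics/t6.png

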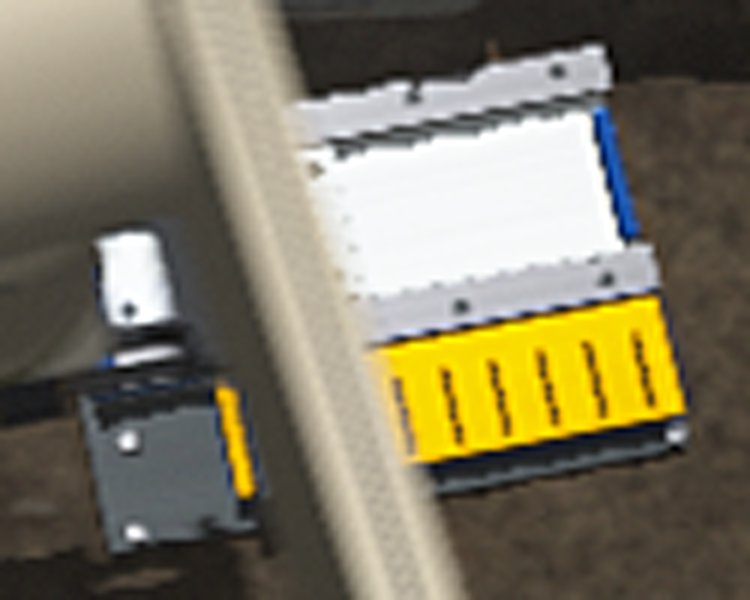

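The arm hides the tab. The bar's corners (px 660,295 and 688,415) are back where they were when up. Clearing the view.

Request:
{"op": "servo_tool", "data": {"targets": [[0, [-0.4, 1, 0.4], [0, 0, 0]], [0, [-0.4, 1, 0.4], [0, 0, 0]], [0, [-0.4, 1, 0.4], [0, 0, 0]], [0, [-0.4, 1, 0.4], [0, 0, 0]], [0, [-0.4, 1, 0.4], [0, 0, 0]]]}}

```text
time_s: 10.82
ee_pos: [0.432, 0.3343, 0.2574]
tool_rot: [-0.455, -0.541, 0.542, 0.455]
contact_force: [0.9, 0.3, 0.1]
grip_width: 0.006
```

Request:
{"op": "servo_tool", "data": {"targets": [[0, [-0.4, 1, 0], [0, 0, 0]], [0, [-0.4, 1, 0], [0, 0, 0]], [0, [-0.4, 0.6, 0], [0, 0, 0]], [0, [0, 0, 0], [0, 0, 0]], [0, [0, 0, 0], [0, 0, 0]]]}}

```text
time_s: 11.23
ee_pos: [0.3964, 0.4117, 0.2566]
tool_rot: [-0.454, -0.541, 0.543, 0.454]
contact_force: [-0.2, -0.1, -0.6]
grip_width: 0.006
```

```bash
python3 - <<'E'
from h import *
s=sense();print(s['time_s'],s['ee_pos'],s['contact_force'])
c=grab('top')
a=cv2.resize(c['image'][150:250,285:410],None,fx=6,fy=6,interpolation=cv2.INTER_CUBIC);
cv2.imwrite('pics/t7.png',a)
b=np.load('bed.npz')
for n,(u,v) in dict(bar=(550,380),bar2=(450,410)).items(): print(n,world(c,285+u/6,150+v/6))
E
```

```text
11.2333 [0.39635263 0.41172359 0.25662367] [-0.22036414 -0.12224253 -0.58863359]
bar [ 0.51600137 -0.06725149  0.03732765]
bar2 [ 0.50399758 -0.02444514  0.03439874]
```

View pics/t7.png

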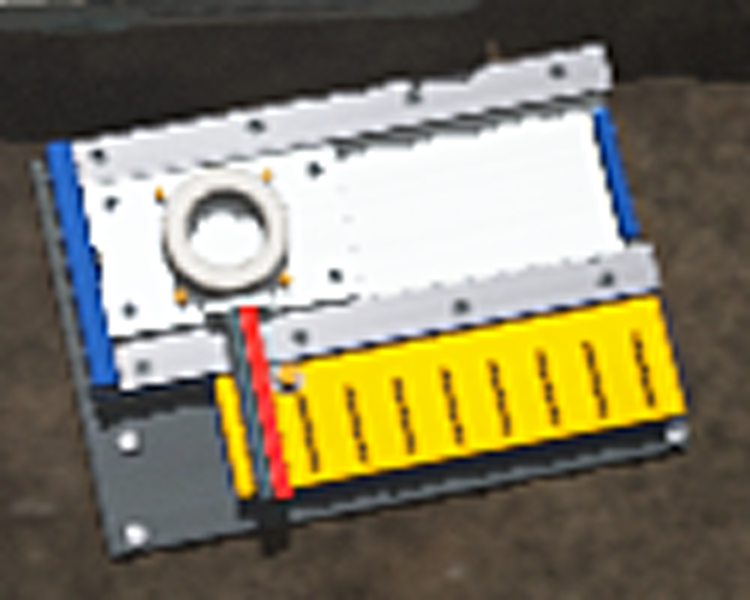

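Shuttle is against the stop, the pin (px 288,377) stands up behind the red tab (px ~265), and the ring is in its nest. Handing in.

```bash
python3 -c "
from rig import *
print(sign_off())"
```

```text
the job is handed in; nothing more can be done
None
```

The shuttle is home against the end stop with the catch up behind the tab. I handed the job in at about 11.3 s of the 42 s; `sign_off()` gave no verdict.

With the fingers shut, I pressed the catch bar down about 11 mm at bed x ≈ -92 mm. Keeping it held down, I slid the fingertips along the bar and pushed the red tab past the pin. At the end stop the push force rose from about 6 to 16 N with no further travel. I then backed off about 2 mm, lifted, and moved the hand clear.

**Last checks:**
- **Shuttle:** the final top picture shows it against the blue stop. The studs had moved about 60.5 mm from the start, which puts its origin at about bed y = 46 mm. That was measured just before the force rise.
- **Catch:** the bar top read z = 34–37 mm, against 34 mm when up, and the brass pin stands behind the red tab.
- **Ring:** it is still between its four studs.
- **Robot:** the force on the tool is within noise (under 1 N), so it is touching nothing.
- **Bystanders:** none came near the path except the tape and toolbox, which the hand passed well above. I did not measure their positions again at the end.

No check failed. The one mismatch was that the stop came about 3 mm later than I had worked out from the nominal finger size and my fit of the bed's position.

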